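Refit the burner cap on the hob

TASK

The burner that has no pan support has its round cap sitting loose and proud: turn the cap with a fingertip until the notch in its rim lies over the locating pin of the burner, then press it down until it is fully home and flat. Only push and press it, never pick it up, let go at the end, and leave the other things on the hob where they are.

Things in the scene. Friction and masses are not known exactly. Their poses are not given: they have to be found in the camera images.
- hob: white table-top gas hob, 300 x 520 x 45 mm, fixed; origin at the centre of its underside, x towards its far side. Its two burners stand on its top (z = 45 mm), 125 mm left and right of its centre; which is which varies.
- burner: aluminium burner without a pan support, fixed on the hob: a ring of 80 mm diameter, its flat top (the seat) 26 mm above the hob. Origin at the centre of its underside, z up, +x points to its locating pin. A smooth bore in its middle takes the cap's stem (1 mm clearance all round). The pin stops the cap from going down while the notch is elsewhere.
- sleeve (a joint): smooth push-fit sleeve (48 mm diameter) around the burner's bore, under the cap, which it carries 8 mm above the seat: 0 at the start, grows as it is pushed down, about 0.008 m with the cap fully home. It bears the cap's weight, slides down under about 8 N in all (weight included) and stays where it is pushed, no spring.
- key_pin (a point): on the ridge of the burner's steel locating pin, 43 mm from the burner's centre. The pin is flat-sided, 7 mm wide, 26 mm long in the radial direction (38 to 64 mm from the centre), roof-shaped on top, its ridge 7 mm above the seat. It stands on a 14 mm wide aluminium tab that sticks out of the burner to 70 mm from its centre, so its outer end shows beside the cap.
- cap: loose dark steel burner cap, about 0.25 kg: disc 100 mm across, 7 mm thick, origin at the centre of the disc's underside, z up, +x points to its single notch. At the start it lies level, 8 mm above the seat and 1 mm above the pin, and turns freely either way, centred by a stem below it (20 mm diameter, 22 mm long). Fully home, its origin is 26 mm above the burner's origin.
- cap_notch (a point): in the notch at the height of the disc's top, 43 mm from the cap's centre, so that it stands over the pin's point when in line; the notch is 12 mm wide, open at the rim, and reaches in to 36 mm from the centre
- cap_top (a point): centre of the cap's top, 7 mm above its underside; the middle is flat, for pressing. Around it three radial ribs stand 10 mm above the disc, 8 mm wide, from 20 to 48 mm from the centre, at 60, 180 and 300 degrees from the cap's +x about z; a fingertip can push on their flanks. Pressed outside the sleeve it may tip.
- burner_done: the other burner, fixed, complete: the same cap fully home, under a dark steel pan support of about 180 mm across the corners and 56 mm high; origin at the centre of its underside. Leave alone.
- salt: glass salt jar, up to 40 mm diameter, 75 mm high, standing on the hob between the burners, far side; origin under its centre. Leave alone.
- matchbox: cardboard matchbox, 36 x 54 x 16 mm, on the hob between the burners, near side; origin under its centre. Leave alone.
- pepper: wooden pepper mill, 44 mm diameter, 100 mm high, standing on the hob between the burners, middle; origin under its centre. Leave alone.
Things that resemble listed ones, but are neither listed nor needed, are in the scene too. What is shaped like the cap but green is not meant.

How it is judged (in metres and radians):
At the end, for the whole second after the job is handed in: the cap is fully home on its burner: its underside within 1.5 mm of the seat, level within 2 degrees, centred within 3 mm, its notch over the pin (the notch point within 4.5 mm of the pin point, seen from above), and at rest (z of cap in the frame of burner between 0.0235 and 0.0275 m and horizontal distance between cap and burner below 0.003 m and horizontal distance between cap_notch and key_pin below 0.0045 m and angle between cap's own z axis and vertical below 0.035 rad and linear speed of cap below 0.01 m/s); the robot touches nothing.
It fails at once if the cap is lifted: its underside over 6 mm higher above the burner than at the start (z of cap in the frame of burner above 0.04 m).
It fails at once if the cap is tipped by more than 15 degrees (angle between cap's own z axis and vertical above 0.26 rad).
It fails at once if the salt jar, pepper mill or matchbox is moved by more than 15 mm (distance of any of salt, pepper, matchbox from where it was at the start of the episode above 0.015 m).
It also fails if it takes over 48 s, if anything falls off the work surface, if the arm or the gripper's body presses on something with over 40 N, if the wrist force passes 120 N, or if a joint passes its speed limit or range.

ROBOT

A 6-joint arm with a two-finger parallel gripper is mounted at the origin on the work surface. World frame = base frame: x ahead of the robot, y to its left, z up, the work surface at z = 0. Lengths are in m, angles in degrees, forces in N, time in s.
With the tool pointing down it reaches from about 0.4 to 0.825 m from the base axis. Payload 7 kg.
Tool frame: the origin (TCP) lies midway between the tips of the shut fingers; the grasp point (between the pads) lies 19 mm behind it; z points along the fingers, y is the line along which they close (so a half turn about z gives the same grasp; the last joint's range is limited). The gripper opens to 88 mm and grips with 3 to 60 N. Pads are 19 mm wide; open, the fingers measure 130 mm over their backs; the gripper's body (78 mm by 193 mm) begins 47 mm behind the grasp point.
Start: joints at [-50.93, 20.546, 0.682, 0, -70.136, -16.507], TCP at [0.259, -0.623, 0.227] pointing down, gripper open.
Joint ranges: [-176.03, 176.03], [-82.01, 121.73], [-58.28, 71.71], [-173.87, 95.51], [-174.79, -0.11], [-173.66, 173.66]. Speed limits (degrees/s): [136.94, 136.94, 172.46, 180, 180, 180].

INTERFACE

Orientations are given as [roll, pitch, yaw] about the fixed x, y, z axes, in that order (R = Rz(yaw) Ry(pitch) Rx(roll)).
In Python, from plant import ctrl gives the robot as it stands. The module is installed in compiled form; this text tells all that it offers.
- The arm moves only by the tool send_rows, never from a script. Its argument "plan" is a list that holds one entry, the list of rows, each a list of 6 numbers: the shift along the tool's x, y, z in cm, then the turn, a rotation vector about the tool's x, y, z in degrees. A call has 1 to 8 rows; each row is the pose to reach, as a shift and turn from the pose commanded when the call began, along the tool's axes at that moment; what a row does not reach only later rows make up. A row lasts 1/12 s, in which the tool goes at most 41.7 mm and 7.16 degrees, less where a joint would pass 70% of its speed; a pose out of reach is approached as far as the arm can. A call with a gripper value outside its range is refused whole. "fingers" is the opening, from 0 (shut) to 1 (fully open), set as the call begins (left out, the last holds). The fingers move at their own pace and stop on an object; the grip force is fixed at half the most. Time passes only in rows, so rows that repeat a pose let the fingers close. It gives the time, the measured TCP pose, the force, the opening and the grip force at its end, in the units of the state.
- ctrl.get_obs(): the state, without advancing time (a new reading comes with each control period).
- ctrl.snapshot(name): name is "scene" or "side" or "wrist"; returns a dict with "img" (400x640x3 uint8, red, green, blue), "K" (3x3 intrinsics, pixels), "pose" (4x4, takes a point from camera to world coordinates). Camera axes: x right, y down, z forward; pixel columns grow to the right and rows downward; lengths in m; the calibration is good to about 2 mm. The wrist camera is an equidistant fisheye: a pixel r from the principal point sees the ray r / f radians off the axis. A picture is of the moment at which its call begins. There is no depth.
- ctrl.close_job(): hands the job in; it is judged then, once.
The state is a dict: "clock": time; "joint_pos": joint angles; "qvel": joint speeds; "tau": joint torques, N m; "tool_pos": TCP position; "orientation": TCP orientation; "force": force on the tool from outside, world axes, zero at the start; "moment": the same for the moment, N m; "opening": finger opening in m; "gripper_force": force on a finger pad.
Only numpy, scipy, OpenCV 4.12 (cv2) and the standard library are available. Lean on these libraries where they do the work, as an engineer would, in place of code of your own. Each camera call takes 0.05 s, during which the arm holds its last target. There are 200 camera calls.

## Working session

There is one attempt and no reset: what is moved stays moved. The work goes in short steps, Python scripts to look and compute and a tool call to move; the robot and the scene stay as the last step left them, time stands still between calls to the robot, and variables do not carry over. Pictures are saved under pics/ and viewed, at most 10 in all, crops included, and the job is handed in when it is done.

Besides the shell and the picture viewer there is one more tool, called after "Call:" as name(argument=value, ...) on one line, values as JSON. send_rows: Moves the arm, as the interface text tells. Its arguments: {"type":"object","properties":{"plan":{"type":"array","items":{"type":"array","items":{"type":"array","items":{"type":"number"}}}},"fingers":{"type":"number"}},"required":["plan"]}

```bash
mkdir -p pics
cat > h.py <<'E'
import numpy as np, cv2
from plant import ctrl
from scipy.spatial.transform import Rotation as R
def snap(n,f):
    s=ctrl.snapshot(n); cv2.imwrite(f'pics/{f}.png',s['img'][:,:,::-1]); np.savez(f'pics/{f}.npz',K=s['K'],pose=s['pose'],img=s['img']); return s
def ray(f,u,v,fish=False):
    d=np.load(f'pics/{f}.npz'); K=d['K'];P=d['pose']
    x=(u-K[0,2])/K[0,0]; y=(v-K[1,2])/K[1,1]
    if fish:
        r=np.hypot(x,y); c=np.array([x/r*np.sin(r),y/r*np.sin(r),np.cos(r)]) if r>1e-9 else np.array([0,0,1.])
    else: c=np.array([x,y,1.])
    return P[:3,3],P[:3,:3]@c
def atz(f,u,v,z,fish=False):
    o,d=ray(f,u,v,fish); return o+d*(z-o[2])/d[2]
def tri(rays):
    A=np.zeros((3,3));b=np.zeros(3)
    for o,d in rays:
        d=d/np.linalg.norm(d); M=np.eye(3)-np.outer(d,d); A+=M;b+=M@o
    return np.linalg.solve(A,b)
def proj(f,p,fish=False):
    d=np.load(f'pics/{f}.npz'); K=d['K'];P=d['pose']; c=P[:3,:3].T@(np.array(p)-P[:3,3])
    if fish:
        r=np.hypot(c[0],c[1]); t=np.arctan2(r,c[2]); q=c[:2]/max(r,1e-9)*t
    else: q=c[:2]/c[2]
    return q[0]*K[0,0]+K[0,2],q[1]*K[1,1]+K[1,2]
E
python3 - <<'E'
from h import *
o=ctrl.get_obs(); print(o)
for n in ['scene','side','wrist']:
    s=snap(n,n+'0'); print(n,s['K'].round(1).tolist(),s['pose'].round(3).tolist())
E
```

```text
{'clock': 0.0, 'joint_pos': array([-5.09283092e+01,  2.05927726e+01,  6.35397296e-01, -1.91272114e-02,
       -7.01352854e+01, -1.65080181e+01]), 'qvel': array([-0.00753586,  0.03999216,  0.04089712, -0.10005667,  0.02418853,
        0.01065431]), 'tau': array([-8.32329042e-04, -5.82718527e+01,  2.93058944e+01,  6.99724227e+00,
        6.99079319e-03, -8.41330666e-05]), 'tool_pos': array([ 0.25881124, -0.62290378,  0.22562304]), 'orientation': array([ 1.79906049e+02, -9.09228100e-03, -1.57442834e+02]), 'force': array([-0.07894398,  0.38138278,  2.15371982]), 'moment': array([-0.00711188,  0.02759631, -0.04130938]), 'gripper_force': 0.0, 'opening': 0.08732686257126845}
scene [[392.1, 0.0, 318.0], [0.0, 392.1, 201.4], [0.0, 0.0, 1.0]] [[0.365, 0.646, -0.67, 0.955], [0.931, -0.26, 0.256, -0.092], [-0.009, -0.718, -0.696, 0.526], [0.0, 0.0, 0.0, 1.0]]
side [[519.1, 0.0, 312.7], [0.0, 519.1, 203.4], [0.0, 0.0, 1.0]] [[-0.976, -0.132, 0.171, 0.348], [-0.216, 0.581, -0.785, 0.818], [0.004, -0.803, -0.596, 0.634], [0.0, 0.0, 0.0, 1.0]]
wrist [[309.7, 0.0, 319.7], [0.0, 309.7, 205.9], [0.0, 0.0, 1.0]] [[-0.384, 0.879, 0.281, 0.182], [0.923, 0.365, 0.118, -0.655], [0.001, 0.305, -0.952, 0.383], [0.0, 0.0, 0.0, 1.0]]
```

View pics/scene0.png

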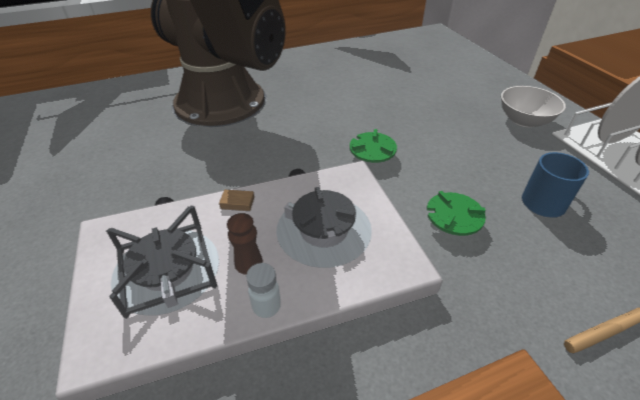

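View pics/side0.png

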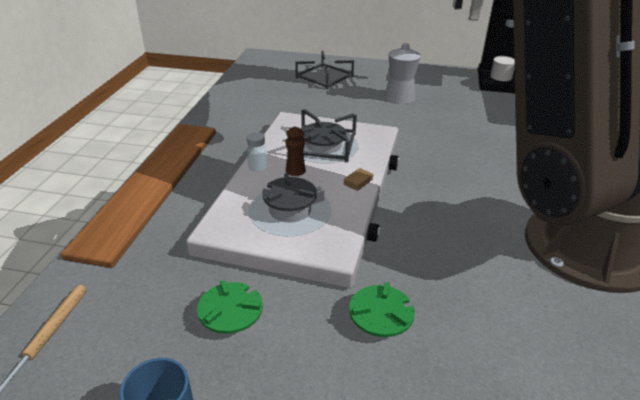

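The burner with the loose cap is at about (325,213) in the scene view and (290,193) in the side view. The pin tab shows at (290,211) in scene and (320,193) in side. I'll enlarge both.

Run:
```python
from h import *
a=cv2.imread('pics/scene0.png')[170:260,275:375]; b=cv2.imread('pics/side0.png')[160:235,245:345]
a=cv2.resize(a,(600,540),interpolation=cv2.INTER_CUBIC)[:, :400+200]
b=cv2.resize(b,(600,450),interpolation=cv2.INTER_CUBIC)
cv2.imwrite('pics/ca.png',cv2.convertScaleAbs(a,alpha=1.8));cv2.imwrite('pics/cb.png',cv2.convertScaleAbs(b,alpha=1.8))
p=tri([ray('scene0',324,213),ray('side0',290,193)]);print(p)
```

```text
[0.55469772 0.07022786 0.0820784 ]
```

View pics/ca.png

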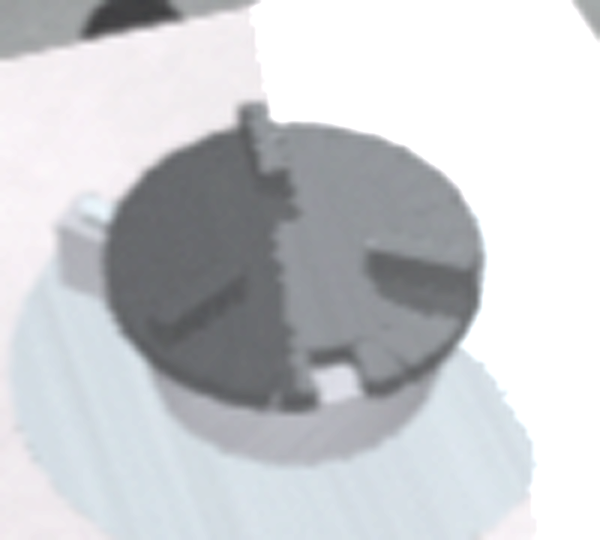

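View pics/cb.png

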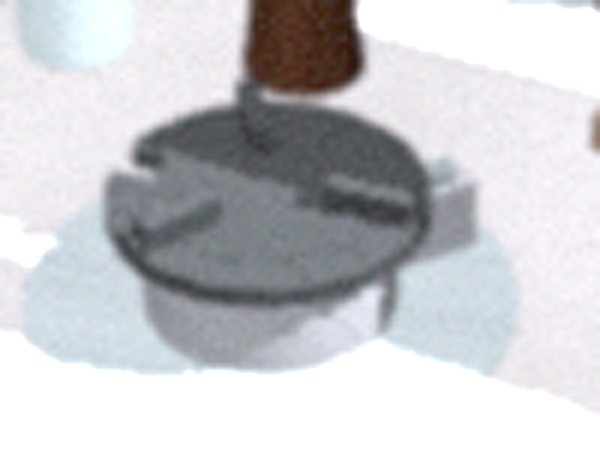

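Run:
```python
from h import *
from scipy.optimize import least_squares
S=lambda l:np.array(l)/6+[275,170]-.4
T=lambda l:np.array(l)/6+[245,160]-.4
obs=[('scene0',S([(107,235),(150,175),(300,122),(400,145),(460,200),(483,255)]),0),('scene0',S([(150,358),(230,402),(472,310)]),-.007),
('side0',T([(140,150),(190,118),(290,102),(380,130),(425,185)]),0),('side0',T([(120,240),(180,285),(270,303),(370,280),(425,230)]),-.007)]
def f(p):
    r=[]
    for n,P,dz in obs:
        for u in P:
            q=atz(n,*u,p[2]+dz); r.append(np.hypot(*(q[:2]-p[:2]))-.05)
    return np.array(r)
s=least_squares(f,[.555,.07,.086]);c=s.x;print(c,(f(c)*1e3).round(1))
def ang(n,u,z):
    d=atz(n,*u,z)[:2]-c[:2];return np.degrees(np.arctan2(d[1],d[0])).round(1),(np.hypot(*d)*1e3).round(1)
z=c[2]
print('notch',ang('scene0',S((337,372)),z-.003),ang('side0',T((140,168)),z-.002))
print('pin',ang('scene0',S((97,208)),z-.008),ang('side0',T((445,170)),z-.008))
print('ribs',[ang('scene0',S(u),z+.01) for u in [(250,105),(425,258)]],[ang('side0',T(u),z+.01) for u in [(250,85),(370,185),(180,220)]])
P=atz('scene0',238,228,.145);print('pepper top',tri([ray('scene0',240,222),ray('side0',295,132)]))
print('corners',[atz('scene0',*u,.045)[:2] for u in [(85,222),(362,167),(435,278)]])
```

```text
[0.55501957 0.06944746 0.08584343] [-1.3 -2.7 -0.7 -0.1 -1.1  0.3 -2.  -0.9 -0.6 -3.8 -2.4 -0.7 -2.5 -2.1
 -2.8 -4.1 -2.8 -2.5 -1.2]
notch (np.float64(-5.8), np.float64(41.8)) (np.float64(-7.8), np.float64(43.0))
pin (np.float64(-135.9), np.float64(57.6)) (np.float64(-144.5), np.float64(58.8))
ribs [(np.float64(171.8), np.float64(46.6)), (np.float64(47.3), np.float64(36.6))] [(np.float64(-68.2), np.float64(44.1)), (np.float64(173.3), np.float64(32.9)), (np.float64(62.0), np.float64(38.3))]
pepper top [ 0.5767326  -0.06160292  0.13562508]
corners [array([ 0.39224166, -0.29695188]), array([0.43523426, 0.19899154]), array([0.70600447, 0.1851423 ])]
```

```bash
cat >> h.py <<'E'
def goal(x,y,z,yaw):
    o=ctrl.get_obs(); w=o['orientation'][2]
    B=R.from_euler('z',w,degrees=True)*R.from_euler('x',180,degrees=True)
    d=B.inv().apply(np.array([x,y,z])-o['tool_pos'])*100
    print('t',round(o['clock'],2),'pos',o['tool_pos'].round(4),'yaw',round(w,2),'F',o['force'].round(1),'row',d.round(2),'turn z',round(-(yaw-w),1),'open',round(o['opening'],4))
E
python3 -c "
from h import *
goal(.555,.069,.2,-7)"
```

```text
t 0.15 pos [ 0.2589 -0.623   0.2258] yaw -157.44 F [-0.  -0.3 -0.5] row [-53.9   52.54   2.58] turn z -150.4 open 0.0879
```

Call:
send_rows(plan=[[[-53.9,52.5,2.0,0,0,-150],[-53.9,52.5,2.0,0,0,-150],[-53.9,52.5,2.0,0,0,-150],[-53.9,52.5,2.0,0,0,-150],[-53.9,52.5,2.0,0,0,-150],[-53.9,52.5,2.0,0,0,-150],[-53.9,52.5,2.0,0,0,-150],[-53.9,52.5,2.0,0,0,-150]]], fingers=0.68)

```text
clock: 0.82
tool_pos: [0.3904, -0.3151, 0.2176]
orientation: [-180.0, 0.0, -99.8]
force: [1.3, -0.3, -0.3]
opening: 0.0594
gripper_force: 0.0
```

```bash
python3 -c "
from h import *
goal(.555,.069,.2,-7)"
```

```text
t 0.82 pos [ 0.3904 -0.3151  0.2176] yaw -99.8 F [ 1.3 -0.3 -0.3] row [-40.65  -9.69   1.76] turn z -92.8 open 0.0594
```

Call:
send_rows(plan=[[[-40.6,-9.7,1.0,0,0,-93],[-40.6,-9.7,1.0,0,0,-93],[-40.6,-9.7,1.0,0,0,-93],[-40.6,-9.7,1.0,0,0,-93],[-40.6,-9.7,1.0,0,0,-93],[-40.6,-9.7,1.0,0,0,-93],[-40.6,-9.7,1.0,0,0,-93],[-40.6,-9.7,1.0,0,0,-93]]])

```text
clock: 1.48
tool_pos: [0.5237, -0.0094, 0.2098]
orientation: [-180.0, -0.0, -42.5]
force: [0.5, -0.1, 0.3]
opening: 0.0595
gripper_force: 0.0
```

```bash
python3 -c "
from h import *
goal(.555,.069,.2,-7)"
```

```text
t 1.48 pos [ 0.5237 -0.0094  0.2098] yaw -42.47 F [ 0.5 -0.1  0.3] row [-2.99 -7.9   0.98] turn z -35.5 open 0.0595
```

Call:
send_rows(plan=[[[-3.0,-7.9,1.0,0,0,-35.5],[-3.0,-7.9,1.0,0,0,-35.5],[-3.0,-7.9,1.0,0,0,-35.5],[-3.0,-7.9,1.0,0,0,-35.5],[-3.0,-7.9,1.0,0,0,-35.5],[-3.0,-7.9,1.0,0,0,-35.5],[-3.0,-7.9,1.0,0,0,-35.5]]])

```text
clock: 2.07
tool_pos: [0.555, 0.0667, 0.1995]
orientation: [180.0, 0.0, -7.6]
force: [1.0, 0.2, 0.0]
opening: 0.0593
gripper_force: 0.0
```

```bash
python3 -c "
from h import *
goal(.555,.069,.2,-7)
s=snap('wrist','w1');print(s['pose'].round(4).tolist())
print([np.round(proj('w1',p,True),1).tolist() for p in [(.555,.069,.086),(.512,.033,.078)]])
b=cv2.imread('pics/w1.png');cv2.imwrite('pics/w1b.png',cv2.convertScaleAbs(b,alpha=1.5))"
```

```text
t 2.07 pos [0.555  0.0667 0.1995] yaw -7.56 F [1.  0.2 0. ] row [-0.03 -0.23 -0.05] turn z -0.6 open 0.0593
[[-0.1312, -0.945, -0.2995, 0.6361], [-0.9914, 0.125, 0.0398, 0.0557], [-0.0002, 0.3022, -0.9533, 0.3568], [0.0, 0.0, 0.0, 1.0]]
[[317.0, 202.1], [359.2, 236.6]]
```

View pics/w1b.png

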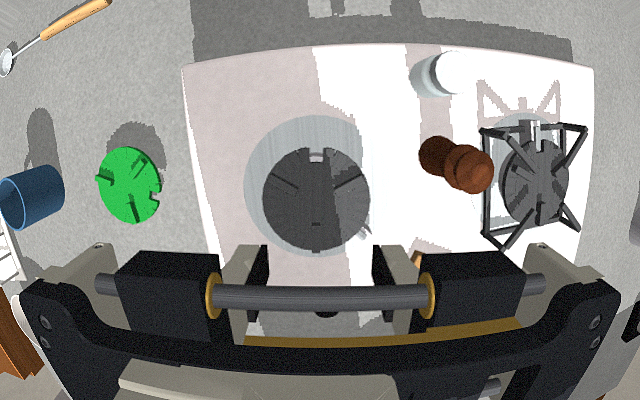

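The wrist view shows the cap centred at about (317,199), its notch at (316,156) and the pin end at (365,233). I'll enlarge it to measure.

```bash
python3 -c "
from h import *
b=cv2.imread('pics/w1.png')[140:260,250:390]
cv2.imwrite('pics/c2.png',cv2.convertScaleAbs(cv2.resize(b,(700,600),interpolation=cv2.INTER_CUBIC),alpha=2))"
```

```text
(no output)
```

View pics/c2.png

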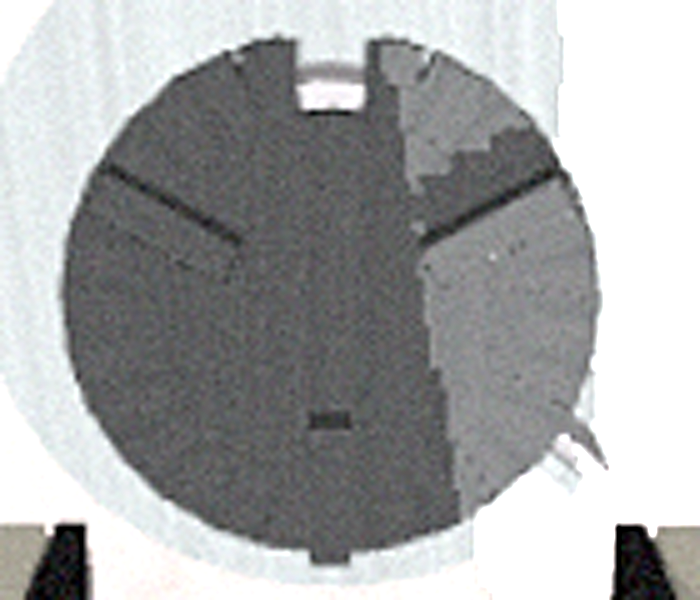

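Run:
```python
from h import *
C=lambda u:np.array(u)/5+[250,140]-.4
z=.086
c=np.mean([ (atz('w1',*C(a),z,True)+atz('w1',*C(b),z,True))/2 for a,b in [((65,300),(598,290)),((130,140),(530,455+15)),((530,140),(130,465))]],0);print(c)
pts=[(65,300),(598,290),(130,140),(535,140),(235,48),(425,48),(130,467),(220,535),(440,533)]
from scipy.optimize import least_squares
Q=np.array([atz('w1',*C(p),z,True)[:2] for p in pts])
s=least_squares(lambda p:np.hypot(*(Q-p[:2]).T)-p[2],[.555,.069,.05]);print('fit',s.x,(s.fun*1e3).round(1));c=s.x[:2]
def ang(u,z):
    d=atz('w1',*C(u),z,True)[:2]-c;return np.degrees(np.arctan2(d[1],d[0])).round(1),(np.hypot(*d)*1e3).round(1)
print('notch',ang((331,75),.086),ang((331,108),.086),'rib180',ang((330,555),.096),ang((330,415),.096))
print('pin',ang((570,460),.078),ang((560,478),.078))
a=cv2.imread('pics/w1.png')[215:245,350:385]
b=cv2.imread('pics/scene0.png')[195:225,275:310]
d=cv2.imread('pics/side0.png')[180:210,305:340]
cv2.imwrite('pics/c3.png',cv2.resize(np.hstack([a,b,d]),None,fx=7.6,fy=7.6,interpolation=cv2.INTER_CUBIC))
```

```text
[0.55673434 0.07008071 0.086     ]
fit [0.55561822 0.07006308 0.04948195] [-0.4 -0.3 -1.6 -1.2  1.4  1.3  0.   0.8 -0. ]
notch (np.float64(-7.7), np.float64(43.2)) (np.float64(-7.7), np.float64(37.3)) rib180 (np.float64(172.2), np.float64(44.7)) (np.float64(172.1), np.float64(16.7))
pin (np.float64(-132.9), np.float64(57.1)) (np.float64(-137.0), np.float64(58.0))
```

View pics/c3.png

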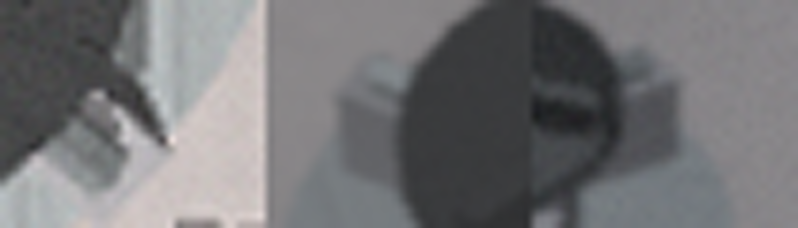

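Run:
```python
from h import *
c=np.array([.5556,.0700])
W=lambda u:np.array(u)/7.6+[350,215]-.45
def ang(f,u,z,fish):
    d=atz(f,*u,z,fish)[:2]-c;return np.degrees(np.arctan2(d[1],d[0])).round(1),(np.hypot(*d)*1e3).round(1)
for p,z in [((110,160),.078),((80,118),.078),((110,172),.071),((90,190),.071),((130,155),.071)]: print(p,ang('w1',W(p),z,True))
S=lambda u:(np.array(u)-[266,0])/7.6+[275,195]-.45
T=lambda u:(np.array(u)-[532,0])/7.6+[305,180]-.45
print('scene',[ang('scene0',S(p),z,False) for p,z in [((375,58),.078),((342,95),.071),((400,118),.071)]])
print('side',[ang('side0',T(p),z,False) for p,z in [((635,55),.078),((680,80),.071)]])
# predicted pin outlines for angle candidates
for a in (-144,-141,-138,-135):
    e=np.array([np.cos(np.radians(a)),np.sin(np.radians(a))]);n=np.array([-e[1],e[0]])
    P=[np.r_[c+.064*e,.078],np.r_[c+.07*e+.007*n,.071],np.r_[c+.07*e-.007*n,.071]]
    print(a,[((np.array(proj('w1',p,True))+.45-[350,215])*7.6).round().tolist() for p in P],[((np.array(proj('scene0',p))+.45-[275,195])*7.6+[266,0]).round().tolist() for p in P],[((np.array(proj('side0',p))+.45-[305,180])*7.6+[532,0]).round().tolist() for p in P])
goal(*c,.15,-7.7)
```

```text
(110, 160) (np.float64(-135.9), np.float64(60.1))
(80, 118) (np.float64(-133.7), np.float64(53.2))
(110, 172) (np.float64(-138.6), np.float64(64.0))
(90, 190) (np.float64(-141.8), np.float64(63.9))
(130, 155) (np.float64(-135.4), np.float64(64.5))
scene [(np.float64(-138.6), np.float64(63.4)), (np.float64(-132.6), np.float64(68.4)), (np.float64(-130.5), np.float64(53.9))]
side [(np.float64(-140.8), np.float64(60.0)), (np.float64(-145.5), np.float64(70.0))]
-144 [[83.0, 224.0], [145.0, 198.0], [67.0, 264.0]] [[388.0, 40.0], [349.0, 72.0], [386.0, 34.0]] [[656.0, 58.0], [666.0, 61.0], [689.0, 91.0]]
-141 [[102.0, 207.0], [164.0, 178.0], [89.0, 248.0]] [[379.0, 50.0], [341.0, 83.0], [375.0, 44.0]] [[650.0, 51.0], [658.0, 54.0], [684.0, 83.0]]
-138 [[120.0, 190.0], [181.0, 158.0], [110.0, 231.0]] [[371.0, 59.0], [333.0, 94.0], [365.0, 54.0]] [[643.0, 45.0], [650.0, 47.0], [678.0, 75.0]]
-135 [[137.0, 171.0], [197.0, 136.0], [130.0, 213.0]] [[364.0, 69.0], [326.0, 105.0], [356.0, 64.0]] [[636.0, 38.0], [641.0, 40.0], [671.0, 67.0]]
t 2.12 pos [0.5551 0.0666 0.1996] yaw -7.6 F [ 0.2 -0.1  0.8] row [ 0.01 -0.35  4.96] turn z 0.1 open 0.0598
```

Call:
send_rows(plan=[[[0.1,-0.3,3.0,0,0,0],[0.1,-0.3,6.0,0,0,0],[0.1,-0.3,9.0,0,0,0],[0.1,-0.3,9.0,0,0,0],[0.1,-0.3,9.0,0,0,0]]])

```text
clock: 2.53
tool_pos: [0.5558, 0.0688, 0.1091]
orientation: [179.9, 0.2, -7.5]
force: [0.9, 0.8, 2.2]
opening: 0.0599
gripper_force: 0.0
```

Run:
```python
from h import *
goal(.5556,.07,.0905,-7.7)
```

```text
t 2.53 pos [0.5558 0.0688 0.1091] yaw -7.49 F [0.9 0.8 2.2] row [-0.04 -0.12  1.86] turn z 0.2 open 0.0599
```

Call:
send_rows(plan=[[[0,-0.1,0.9,0,0,0],[0,-0.1,1.5,0,0,0],[0,-0.1,1.8,0,0,0],[0,-0.1,1.8,0,0,0],[0,-0.1,1.8,0,0,0]]])

```text
clock: 2.95
tool_pos: [0.5569, 0.0706, 0.0922]
orientation: [-180.0, -0.0, -7.4]
force: [-0.0, -0.4, -0.2]
opening: 0.0597
gripper_force: 0.0
```

Run:
```python
from h import *
goal(.5556,.07,.0905,-144)
```

```text
t 2.95 pos [0.5569 0.0706 0.0922] yaw -7.36 F [-0.  -0.4 -0.2] row [-0.12  0.08  0.17] turn z 136.6 open 0.0597
```

Call:
send_rows(plan=[[[-0.1,0.05,0.1,0,0,3],[-0.1,0.05,0.1,0,0,7],[-0.1,0.05,0.1,0,0,12],[-0.1,0.05,0.1,0,0,17],[-0.1,0.05,0.1,0,0,22],[-0.1,0.05,0.1,0,0,27],[-0.1,0.05,0.1,0,0,32],[-0.1,0.05,0.1,0,0,37]]])

```text
clock: 3.62
tool_pos: [0.556, 0.0704, 0.0913]
orientation: [-179.9, -0.0, -44.6]
force: [0.1, 0.1, -0.0]
opening: 0.0599
gripper_force: 0.3
```

```bash
python3 - <<'E'
from h import *
goal(.5556,.07,.091,-144)
snap('scene','s4');snap('side','d4')
E
python3 -c "
import cv2,numpy as np
a=cv2.imread('pics/s4.png')[150:270,260:390];b=cv2.imread('pics/d4.png')[130:250,225:355]
cv2.imwrite('pics/c4.png',cv2.convertScaleAbs(cv2.resize(np.hstack([a,b]),(780,360),interpolation=cv2.INTER_CUBIC),alpha=1.6))"
```

```text
t 3.62 pos [0.556  0.0704 0.0913] yaw -44.59 F [ 0.1  0.1 -0. ] row [0.   0.06 0.03] turn z 99.4 open 0.0599
```

View pics/c4.png

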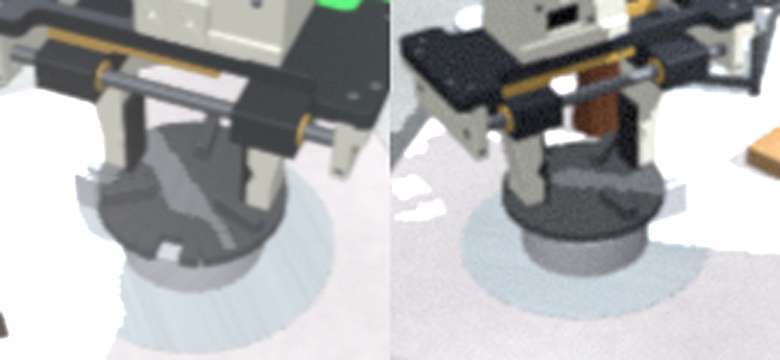

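Run:
```python
from h import *
for u in [(165,252),(170,248),(177,250)]:
    d=atz('s4',u[0]/3+260-.3,u[1]/3+150-.3,.084)[:2]-[.5556,.07];print(np.degrees(np.arctan2(d[1],d[0])),np.hypot(*d))
```

```text
-38.238073377049915 0.04698725389382891
-36.123971454121104 0.04378758329809877
-31.31246794908373 0.04436284515899021
```

Call:
send_rows(plan=[[[0,0.05,0,0,0,6],[0,0.05,0,0,0,12],[0,0.05,0,0,0,18],[0,0.05,0,0,0,24],[0,0.05,0,0,0,30],[0,0.05,0,0,0,36],[0,0.05,0,0,0,42],[0,0.05,0,0,0,48]]])

```text
clock: 4.38
tool_pos: [0.5558, 0.07, 0.0913]
orientation: [-179.9, 0.0, -92.4]
force: [-0.1, 1.8, -1.0]
opening: 0.0595
gripper_force: 0.3
```

Run:
```python
from h import *
goal(.5556,.07,.091,-139)
```

```text
t 4.38 pos [0.5558 0.07   0.0913] yaw -92.44 F [-0.1  1.8 -1. ] row [0.01 0.02 0.03] turn z 46.6 open 0.0595
```

Call:
send_rows(plan=[[[0,0,0,0,0,7],[0,0,0,0,0,14],[0,0,0,0,0,21],[0,0,0,0,0,28],[0,0,0,0,0,35],[0,0,0,0,0,42],[0,0,0,0,0,48],[0,0,0,0,0,51]]])

```text
clock: 5.05
tool_pos: [0.5558, 0.07, 0.0913]
orientation: [-180.0, 0.1, -143.5]
force: [0.5, -0.2, 1.1]
opening: 0.0593
gripper_force: 0.3
```

Call:
send_rows(plan=[[[0,0,0,0,0,2],[0,0,0,0,0,2],[0,0,-4,0,0,0],[0,0,-8,0,0,0],[0,0,-12,0,0,0],[0,0,-12,0,0,0],[0,0,-12,0,0,0]]])

```text
clock: 5.63
tool_pos: [0.5567, 0.0704, 0.214]
orientation: [-179.9, 0.3, -143.1]
force: [-0.2, 0.5, -0.8]
opening: 0.0596
gripper_force: 0.0
```

Run:
```python
from h import *
goal(.5556,.07,.21,-139)
snap('wrist','w5')
u=proj('w5',(.555,.069,.086),True);p=proj('w5',(.523,.042,.078),True);print(u,p)
x0,y0=int(u[0])-70,int(u[1])-60
print(x0,y0)
b=cv2.imread('pics/w5.png')[y0:y0+120,x0:x0+140]
cv2.imwrite('pics/c5.png',cv2.convertScaleAbs(cv2.resize(b,(700,600),interpolation=cv2.INTER_CUBIC),alpha=1.5))
```

```text
t 5.63 pos [0.5567 0.0704 0.214 ] yaw -143.15 F [-0.2  0.5 -0.8] row [0.11 0.04 0.4 ] turn z -4.1 open 0.0596
(np.float64(319.6148073467837), np.float64(195.1044345883297)) (np.float64(317.1102731188088), np.float64(150.54463128350827))
249 135
```

View pics/c5.png

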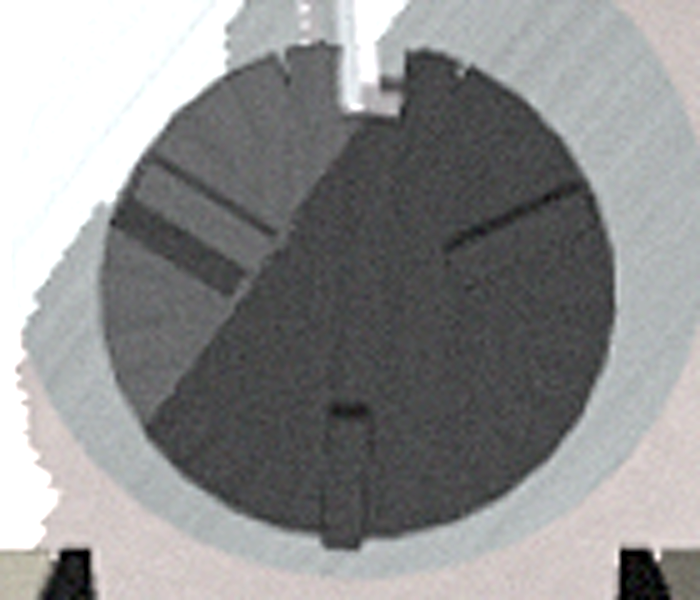

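Run:
```python
from h import *
C=lambda u:np.array(u)/5+[249,135]-.4
from scipy.optimize import least_squares
pts=[(104,290),(614,290),(165,140),(560,140),(250,65),(470,72),(155,430),(220,490),(560,430),(500,485)]
Q=np.array([atz('w5',*C(p),.086,True)[:2] for p in pts])
s=least_squares(lambda p:np.hypot(*(Q-p[:2]).T)-p[2],[.555,.069,.05]);print('fit',s.x,(s.fun*1e3).round(1));c=s.x[:2]
def ang(u,z,fish=True):
    d=atz('w5',*C(u),z,fish)[:2]-c;return np.degrees(np.arctan2(d[1],d[0])).round(1),(np.hypot(*d)*1e3).round(1)
print('notch',ang((373.5,80),.086),ang((373,112),.086),'rib',ang((342,545),.096),ang((350,407),.096))
print('pin ridge/body',ang((359,70),.078),ang((358,95),.077),ang((357,20),.078))
goal(*c,.0913,-143)
```

```text
fit [0.55381073 0.0689434  0.04851331] [ 0.6  0.7 -1.   0.2  0.5 -0.4  0.1  0.1 -0.3 -0.4]
notch (np.float64(-146.9), np.float64(42.0)) (np.float64(-147.4), np.float64(36.0)) rib (np.float64(33.0), np.float64(47.4)) (np.float64(32.0), np.float64(18.7))
pin ridge/body (np.float64(-143.2), np.float64(42.7)) (np.float64(-142.9), np.float64(37.7)) (np.float64(-142.8), np.float64(52.3))
t 5.68 pos [0.5555 0.07   0.2118] yaw -143.19 F [-0.1  0.9 -0.2] row [2.000e-01 1.000e-02 1.205e+01] turn z -0.2 open 0.0594
```

Call:
send_rows(plan=[[[0.1,0,4,0,0,0],[0.1,0,8,0,0,0],[0.1,0,11,0,0,0],[0.1,0,12,0,0,0],[0.1,0,12,0,0,0],[0.1,0,12,0,0,0]]])

```text
clock: 6.18
tool_pos: [0.5541, 0.0689, 0.0902]
orientation: [180.0, -0.1, -143.3]
force: [1.7, -0.3, 0.2]
opening: 0.0597
gripper_force: 0.1
```

Call:
send_rows(plan=[[[0,0,0,0,0,-2],[0,0,0,0,0,-3],[0,0,0,0,0,-4],[0,0,0,0,0,-5],[0,0,0,0,0,-6],[0,0,0,0,0,-6.5],[0,0,0,0,0,-7],[0,0,0,0,0,-7]]])

```text
clock: 6.85
tool_pos: [0.5545, 0.0692, 0.0908]
orientation: [180.0, 0.0, -136.3]
force: [0.5, 0.3, 0.2]
opening: 0.0595
gripper_force: 0.0
```

Run:
```python
from h import *
goal(.554,.069,.21,-136)
```

```text
t 6.85 pos [0.5545 0.0692 0.0908] yaw -136.31 F [0.5 0.3 0.2] row [  0.05   0.02 -11.92] turn z -0.3 open 0.0595
```

Call:
send_rows(plan=[[[0,0,0,0,0,0],[0,0,-4,0,0,0],[0,0,-8,0,0,0],[0,0,-12,0,0,0],[0,0,-12,0,0,0],[0,0,-12,0,0,0]]], fingers=0)

```text
clock: 7.35
tool_pos: [0.5559, 0.0698, 0.2136]
orientation: [-179.9, 0.3, -136.3]
force: [-0.9, 0.2, -1.4]
opening: 0.025
gripper_force: 0.0
```

```bash
cat > arc.py <<'E'
from h import *
import sys
f=sys.argv[1]
im=cv2.cvtColor(np.load(f'pics/{f}.npz')['img'],cv2.COLOR_RGB2GRAY).astype(np.float32)
c=np.array([.5538,.0689]);A=np.arange(-160,-125,1.)
for r,z in [(.040,.086),(.045,.086),(.056,.078),(.060,.078)]:
    uv=np.array([proj(f,(c[0]+r*np.cos(a),c[1]+r*np.sin(a),z),True) for a in np.radians(A)],np.float32)
    print(r,cv2.remap(im,uv[:,:1],uv[:,1:],cv2.INTER_LINEAR).ravel().astype(int).tolist())
E
python3 - <<'E'
from h import *
snap('wrist','w6'); goal(.554,.069,.21,-143)
E
for f in w5 w6; do python3 arc.py $f;done
```

```text
t 7.4 pos [0.5546 0.0694 0.2115] yaw -136.37 F [-0.5 -0.1 -0.4] row [0.08 0.01 0.15] turn z 6.6 open 0.021
0.04 [49, 48, 46, 44, 48, 62, 78, 87, 86, 82, 80, 89, 115, 119, 119, 122, 131, 149, 155, 155, 153, 130, 103, 80, 67, 68, 68, 69, 71, 68, 69, 69, 67, 65, 66]
0.045 [47, 48, 44, 44, 42, 34, 69, 115, 124, 123, 120, 118, 134, 160, 178, 181, 176, 162, 152, 154, 149, 121, 86, 69, 65, 70, 73, 74, 72, 67, 66, 68, 70, 69, 63]
0.056 [122, 122, 120, 119, 120, 121, 122, 124, 151, 174, 174, 176, 178, 177, 177, 177, 180, 177, 155, 148, 153, 138, 120, 115, 114, 117, 122, 146, 153, 131, 119, 119, 120, 121, 119]
0.06 [121, 120, 120, 122, 122, 127, 155, 173, 176, 181, 180, 174, 171, 167, 169, 174, 176, 176, 160, 151, 154, 143, 120, 108, 111, 111, 128, 151, 148, 116, 121, 121, 121, 123, 119]
0.04 [48, 48, 49, 49, 48, 47, 47, 47, 43, 42, 47, 62, 89, 107, 115, 115, 124, 137, 150, 151, 154, 144, 126, 109, 108, 111, 108, 84, 79, 75, 70, 70, 68, 71, 73]
0.045 [45, 45, 46, 48, 49, 52, 47, 48, 59, 70, 66, 67, 99, 121, 118, 126, 155, 170, 155, 147, 150, 143, 125, 112, 114, 119, 102, 73, 66, 68, 70, 69, 69, 69, 66]
0.056 [121, 121, 120, 119, 119, 118, 118, 117, 120, 149, 172, 174, 176, 176, 175, 175, 177, 175, 164, 152, 151, 137, 121, 117, 116, 116, 120, 134, 150, 140, 117, 120, 117, 119, 116]
0.06 [122, 120, 114, 119, 121, 119, 124, 158, 174, 175, 176, 178, 174, 167, 165, 171, 176, 177, 167, 151, 149, 143, 120, 110, 111, 119, 112, 136, 137, 126, 117, 119, 120, 122, 121]
```

The notch is now about 1.5° off the pin line (-141° against -142.5°), which is inside the clearance. Next I turn the shut fingers along the pin direction, clear of the ribs, and press.

Call:
send_rows(plan=[[[0,0,0,0,0,-84],[0,0,0,0,0,-84],[0,0,0,0,0,-84],[0,0,0,0,0,-84],[0,0,0,0,0,-84],[0,0,0,0,0,-84],[0,0,0,0,0,-84],[0,0,0,0,0,-84]]], fingers=0)

```text
clock: 8.07
tool_pos: [0.5536, 0.0689, 0.2088]
orientation: [179.8, -0.0, -78.7]
force: [1.0, 0.7, -0.0]
opening: 0.0003
gripper_force: 0.0
```

Call:
send_rows(plan=[[[0,0,0,0,0,-26.5],[0,0,0,0,0,-26.5],[0,0,0,0,0,-26.5],[0,0,0,0,0,-26.5],[0,0,0,0,0,-26.5],[0,0,0,0,0,-26.5]]])

```text
clock: 8.57
tool_pos: [0.5539, 0.069, 0.2094]
orientation: [179.9, 0.0, -52.7]
force: [-0.3, -0.0, 0.7]
opening: 0.0007
gripper_force: 0.0
```

Run:
```python
from h import *
goal(.5515,.067,.1,-52.5)
```

```text
t 8.57 pos [0.5539 0.069  0.2094] yaw -52.73 F [-0.3 -0.   0.7] row [ 0.02  0.31 10.94] turn z -0.2 open 0.0007
```

Call:
send_rows(plan=[[[0,0.3,4,0,0,0],[0,0.3,8,0,0,0],[0,0.3,10.5,0,0,0],[0,0.3,11,0,0,0],[0,0.3,11,0,0,0],[0,0.3,11,0,0,0]]])

```text
clock: 9.07
tool_pos: [0.5529, 0.0676, 0.1016]
orientation: [-180.0, -0.0, -52.6]
force: [0.8, -0.2, 1.2]
opening: 0.0002
gripper_force: 0.0
```

Call:
send_rows(plan=[[[0,0,0.3,0,0,0],[0,0,0.6,0,0,0],[0,0,0.9,0,0,0],[0,0,1.1,0,0,0],[0,0,1.3,0,0,0],[0,0,1.5,0,0,0],[0,0,1.6,0,0,0],[0,0,1.6,0,0,0]]])

```text
clock: 9.73
tool_pos: [0.552, 0.0673, 0.0845]
orientation: [180.0, 0.0, -52.6]
force: [0.9, -0.0, 0.7]
opening: 0.0004
gripper_force: 0.0
```

Call:
send_rows(plan=[[[0,0,0.05,0,0,0],[0,0,0.1,0,0,0],[0,0,0.15,0,0,0],[0,0,0.2,0,0,0],[0,0,0.25,0,0,0],[0,0,0.3,0,0,0],[0,0,0.35,0,0,0],[0,0,0.4,0,0,0]]])

```text
clock: 10.4
tool_pos: [0.5521, 0.0674, 0.0807]
orientation: [-180.0, 0.0, -52.5]
force: [0.1, 0.2, -0.2]
opening: 0.0004
gripper_force: 0.0
```

Call:
send_rows(plan=[[[0,0,0.05,0,0,0],[0,0,0.1,0,0,0],[0,0,0.15,0,0,0],[0,0,0.2,0,0,0]]])

```text
clock: 10.73
tool_pos: [0.5521, 0.0674, 0.0791]
orientation: [-180.0, -0.0, -52.5]
force: [-1.8, -0.4, 5.2]
opening: 0.0003
gripper_force: 2.6
```

Run:
```python
from h import *
goal(.5515,.067,.076,-52.5)
snap('scene','s7');snap('side','d7')
a=cv2.imread('pics/s7.png')[170:260,275:375];b=cv2.imread('pics/d7.png')[150:240,245:345]
cv2.imwrite('pics/c7.png',cv2.convertScaleAbs(cv2.resize(np.hstack([a,b]),(800,360),interpolation=cv2.INTER_CUBIC),alpha=1.7))
```

```text
t 10.73 pos [0.5521 0.0674 0.0791] yaw -52.54 F [-1.8 -0.4  5.2] row [-0.01  0.07  0.31] turn z -0.0 open 0.0003
```

Call:
send_rows(plan=[[[0,0,0.05,0,0,0],[0,0,0.1,0,0,0],[0,0,0.15,0,0,0],[0,0,0.2,0,0,0]]])

```text
clock: 11.17
tool_pos: [0.5522, 0.0674, 0.0782]
orientation: [-180.0, -0.0, -52.5]
force: [-8.4, 0.8, 22.9]
opening: 0.0004
gripper_force: 10.9
```

Call:
send_rows(plan=[[[0,0,0.05,0,0,0],[0,0,0.1,0,0,0],[0,0,0.15,0,0,0],[0,0,0.15,0,0,0]]])

```text
clock: 11.5
tool_pos: [0.5522, 0.0674, 0.0781]
orientation: [-179.9, -0.1, -52.5]
force: [-12.8, 1.3, 29.6]
opening: -0.0
gripper_force: 14.9
```

Call:
send_rows(plan=[[[0,0,-0.5,0,0,0],[0,0,-3,0,0,0],[0,0,-7,0,0,0],[0,0,-11,0,0,0],[0,0,-14,0,0,0],[0,0,-14,0,0,0],[0,0,-14,0,0,0]]])

```text
clock: 12.08
tool_pos: [0.5531, 0.0679, 0.2173]
orientation: [-179.7, -0.0, -52.6]
force: [0.1, -0.2, -1.5]
opening: 0.0004
gripper_force: 0.0
```

Run:
```python
from h import *
goal(.5515,.067,.076,-52.5)
snap('scene','s8');snap('side','d8');snap('wrist','w8')
u=proj('w8',(.555,.069,.08),True);x,y=int(u[0])-50,int(u[1])-45;print(x,y)
a=cv2.imread('pics/s8.png')[170:260,275:375];b=cv2.imread('pics/d8.png')[155:245,245:345];w=cv2.imread('pics/w8.png')[y:y+90,x:x+100]
o=cv2.imread('pics/scene0.png')[170:260,275:375]
f=lambda i:cv2.resize(i,(400,300),interpolation=cv2.INTER_CUBIC)[:, :400]
cv2.imwrite('pics/c8.png',cv2.convertScaleAbs(np.vstack([np.hstack([f(o),f(a)]),np.hstack([f(b),f(w)])]),alpha=1.6))
```

```text
t 12.08 pos [0.5531 0.0679 0.2173] yaw -52.55 F [ 0.1 -0.2 -1.5] row [-0.03  0.19 14.13] turn z -0.1 open 0.0004
265 149
```

View pics/c8.png

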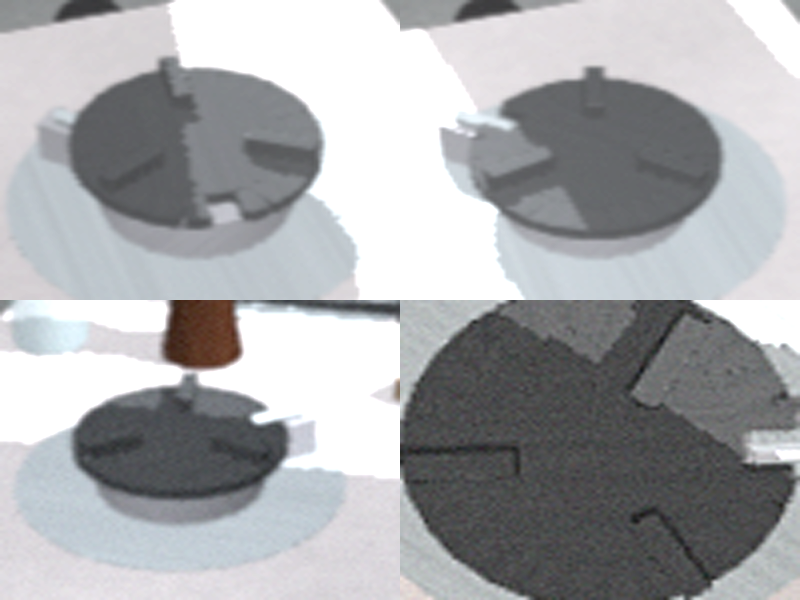

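Run:
```python
from h import *
# column scans of far and near rim edges, before/after, vs model at each height
c=np.array([.5547,.0694])
for n,f0,f1 in (('scene','scene0','s8'),('side','side0','d8')):
    def g(f): return cv2.cvtColor(np.load(f'pics/{f}.npz')['img'],cv2.COLOR_RGB2GRAY).astype(float)
    for f in (f0,f1):
        im=g(f)
        t=np.linspace(0,2*np.pi,720)
        best=[]
        for z in np.arange(.072,.092,.001):
            for dx in np.arange(-.004,.0041,.001):
              for dy in np.arange(-.004,.0041,.001):
                P=lambda r,zz:np.array([proj(f,(c[0]+dx+r*np.cos(a),c[1]+dy+r*np.sin(a),zz)) for a in t[::12]],np.float32)
                if n is None: pass
                i,o=P(.048,z),P(.0525,z)
                s=cv2.remap(im.astype(np.float32),o[:,:1],o[:,1:],1)-cv2.remap(im.astype(np.float32),i[:,:1],i[:,1:],1)
                far=np.array(o[:,1]<np.median(o[:,1]))
                best.append((np.clip(s.ravel(),-20,40)[far].mean(),z,dx,dy))
        b=sorted(best)[-8:]; print(f,np.mean(b,0).round(4))
```

```text
scene0 [ 3.82369e+01  8.20000e-02 -2.40000e-03  8.00000e-04]
s8 [ 3.41886e+01  7.64000e-02 -1.60000e-03  2.40000e-03]
side0 [ 3.50045e+01  8.39000e-02  9.00000e-04 -6.00000e-04]
d8 [3.70708e+01 7.69000e-02 1.10000e-03 1.00000e-04]
```

```bash
python3 - <<'E'
from h import *
t=np.radians(np.arange(0,360,4))
def score(im,f,x,y,z):
    P=lambda r:np.array([proj(f,(x+r*np.cos(a),y+r*np.sin(a),z)) for a in t],np.float32)
    i,o=P(.0485),P(.0515); far=o[:,1]<np.median(o[:,1])
    s=cv2.remap(im,o[:,:1],o[:,1:],1)-cv2.remap(im,i[:,:1],i[:,1:],1)
    return np.clip(s.ravel(),-20,30)[far].mean()
for f0,f1 in (('scene0','s8'),('side0','d8')):
    I=[cv2.cvtColor(np.load(f'pics/{f}.npz')['img'],cv2.COLOR_RGB2GRAY).astype(np.float32) for f in (f0,f1)]
    b=sorted([(score(I[0],f0,x,y,.086),x,y) for x in np.arange(.549,.561,.0005) for y in np.arange(.064,.076,.0005)])[-6:]
    b=np.mean(b,0);Z=np.arange(.074,.090,.0005)
    for I_,f in zip(I,(f0,f1)):
        s=np.array([score(I_,f,b[1],b[2],z) for z in Z]); k=np.argsort(s)[-4:]; print(f,b.round(4),Z[k].round(4),s[k].round(1))
E
python3 arc.py w8
```

```text
scene0 [28.6976  0.5558  0.0703] [0.087  0.0865 0.0855 0.086 ] [28.6 28.7 28.7 28.7]
s8 [28.6976  0.5558  0.0703] [0.078  0.0785 0.079  0.0795] [25.5 25.6 25.7 25.8]
side0 [25.9807  0.5552  0.071 ] [0.085  0.0855 0.0865 0.086 ] [25.4 25.9 26.  26. ]
d8 [25.9807  0.5552  0.071 ] [0.077  0.0785 0.0775 0.078 ] [27.6 27.6 27.6 27.7]
0.04 [43, 46, 49, 48, 46, 48, 50, 47, 44, 43, 46, 47, 43, 40, 36, 31, 44, 75, 117, 118, 120, 124, 134, 141, 142, 136, 126, 123, 126, 121, 109, 93, 69, 66, 70]
0.045 [46, 53, 48, 43, 48, 46, 42, 39, 40, 45, 43, 54, 66, 75, 76, 76, 85, 98, 119, 153, 171, 174, 163, 140, 142, 130, 119, 116, 119, 113, 87, 65, 67, 72, 68]
0.056 [118, 120, 119, 117, 115, 115, 119, 121, 121, 113, 157, 174, 176, 177, 176, 176, 173, 173, 174, 164, 150, 137, 130, 117, 115, 119, 113, 76, 114, 115, 140, 131, 83, 69, 72]
0.06 [118, 118, 117, 115, 117, 122, 122, 117, 114, 118, 147, 182, 180, 173, 167, 166, 169, 177, 178, 171, 154, 141, 133, 122, 119, 118, 103, 126, 169, 187, 166, 94, 68, 73, 73]
```

```bash
python3 -c "
from plant import ctrl
print(ctrl.close_job())"
```

```text
the job is handed in; nothing more can be done
None
```

I turned the cap until its notch lay over the pin and pressed it down to a hard stop. Pictures after the press show its top 78–79 mm up (78 mm is fully home) and the pin in the notch. I lifted the arm clear and handed the job in, but no verdict came back.

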